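# Check the gear reducer's oil level with a gauge rod

## Task

Take the yellow-handled gauge rod from its blue stand, zero it by pushing its tip squarely onto the red spring button recessed in the grey console until the button goes fully down, then slide it gently down the green gear reducer's slanting guide tube until its brass collar stops on the mouth. Draw it right out and present it for reading: rod level, white scale side up, tip over the middle of the aluminium drip tray and about 12 cm above the bench. Finish still holding it there, touching nothing else with it, and leave the other things on the bench undisturbed.

Things in the scene. Friction and masses are not known exactly. Their poses are not given: they have to be found in the camera images.
- rod: The gauge rod, about 0.16 kg: yellow box handle 72 mm long, 22 wide (own y), 24 high (own z); brass collar 40 mm diameter, 6 thick; round steel blade 9 mm diameter, 120 long beyond the collar. Origin at the handle's centre. Own x runs along the rod from tip to handle; own z is the white scale side, up in the stand. Rests level, its tip pointing roughly towards the robot.
- rod_grip (a point): Centre of the rod's yellow handle, on the rod's axis: the place to grip, near its centre of mass, 58 mm above the bench in the stand. Axes as the rod's. The collar's tip-side face lies 50 mm and the tip 170 mm from here along -x.
- rod_tip (a point): The tip (free end) of the gauge rod's blade, on the axis; axes as the rod's.
- rod_collar (a point): Centre of the collar's tip-side face, which stops on the tube's mouth; axes as the rod's.
- stand: Blue rod stand, fixed; base 150 x 70 mm. Origin on the bench below the resting rod's handle centre (within 3 mm), own x from tip to handle. Posts carry the blade 75 mm to -x and the handle's end 22 to 38 mm to +x, with side cheeks up to 66 mm high: lift the rod straight up 40 mm to clear them. The middle of the handle is free on both sides and below.
- zero_port: Black round mouth of the console's button recess, fixed. Origin at the centre of the rim, 105 mm above the bench; own z points out of the mouth, 35 degrees above level, away from the robot. Recess 24 mm bore, 36 outside; the red button's face (19 mm diameter) lies 8 mm below the rim and goes 5 mm further in.
- zero_button (a joint): Travel of the red recessed button along the recess's axis: 0 out, 0.005 m fully in; springs back. Takes about 1.2 N to start and 4.2 N fully in.
- guide_tube: Steel guide tube on the green reducer, fixed. Origin at the centre of the mouth's rim, 150 mm above the bench; own z points out along the tube's axis, 35 degrees above level, away from the robot. Bore 16 mm, flared over the last 15 mm to 30 at the rim (36 outside). 130 mm deep, so the collar stops on the rim before the tip meets anything.
- gearbox: The green gear reducer, fixed: housing 160 x 150 mm, 112 high, on a base 200 x 170, stub shafts to 110 mm either side. Origin on the bench; the guide tube's mouth lies 90 mm along its own x, 150 mm up. It and the console stand left and right of the stand, either way round.
- console: The grey zero-setting console with a dark screen, fixed; base 140 x 110 mm, 80 high. Origin on the bench; its mouth (zero_port) lies 45 mm along its own x, 105 mm up.
- tray_middle (a point): Middle of the inner floor of the fixed aluminium drip tray between robot and stand, 100 x 120 mm, rim 22 mm above the bench; this point is 4 mm above the bench.
- bearing: Bystander, to be left alone: steel ball bearing ring lying flat, 52 mm diameter, 16 high. Origin at its underside's centre.
- socket: Bystander, to be left alone: plain steel drive socket standing on end, 28 mm diameter, 38 high. Origin at its underside's centre.
- screwdriver: Bystander, to be left alone: screwdriver lying on the bench.
- spanner: Bystander, to be left alone: spanner lying on the bench.
- oil_can: Bystander, to be left alone: blue bottle with red cap, 68 mm diameter, 120 high. Origin at its underside's centre.
- grease_tin: Bystander, to be left alone: orange tin, 80 mm diameter, 75 high. Origin at its underside's centre.
- parts_cup: Bystander, to be left alone: grey open cup, 70 mm diameter, 70 high. Origin at its underside's centre.
Mind the look-alikes: they are no part of the job. Of the things shaped like the part that bears tray_middle, the aluminium one is meant.

How it is judged:
By the outcome, as a careful person would: the job done as asked, in the order asked, and still so for the second after the job is handed in, while the arm keeps its last pose, push and grip.
It also fails if it takes over 64 s, if anything falls off the work surface, if the arm or the gripper's body presses on something with over 40 N, if the wrist force passes 120 N, or if a joint passes its speed limit or range.

## Robot

A 6-joint arm with a two-finger parallel gripper is mounted at the origin on the work surface. World frame = base frame: x ahead of the robot, y to its left, z up, the work surface at z = 0. Lengths are in m, angles in rad, forces in N, time in s.
With the tool pointing down it reaches from about 0.3 to 0.775 m from the base axis. Payload 14.6 kg.
Tool frame: the origin (TCP) lies at the very end of the fingers, on their centre line; the grasp point (between the pads) lies 19 mm behind it (robot.hold_point_z is the z of the grasp point in the tool frame, in m); z points along the fingers, y is the line along which they close (so a half turn about z gives the same grasp; the last joint's range is limited). The gripper opens to 85 mm and grips with 20 to 120 N. Pads are 22 mm wide; open, the fingers measure 114 mm over their backs; the gripper's body (76 mm by 85 mm) begins 54 mm behind the grasp point. The pads swing forward as they close: fully open they stand 13 mm farther back than shut.
Start: joints at [-1.321, 0.3, 1.521, -0, 1.321, -0.067], TCP at [0.171, -0.523, 0.231] pointing down, gripper open.
Joint ranges: [-3.03, 3.03], [-0.79, 2.21], [0.23, 2.52], [-1.04, 4.18], [0, 3.07], [-2.55, 2.55]. Speed limits (rad/s): [2.22, 2.22, 2.57, 3.14, 3.14, 3.14].

## Interface

Orientations are given as a rotation vector (axis times angle).
In Python, from bench import robot, eyes, job gives the robot as it stands.
- The arm moves only by the tool arm_command, never from a script. Its argument "rows" is one flat list of numbers, 6 for each row, row after row: the shift along the world's x, y, z in cm, then the turn, a rotation vector about the world's x, y, z in degrees. A call has 1 to 10 rows; each row is the pose to reach, as a shift and turn from the pose commanded when the call began; what a row does not reach only later rows make up. A row lasts 1/12 s, in which the tool goes at most 41.7 mm and 7.16 degrees, less where a joint would pass 70% of its speed; a pose out of reach is approached as far as the arm can. A call with a gripper value outside its range is refused whole. "gripper" is the finger opening in cm, from 0 to 8.54, set as the call begins (left out, the last holds). The fingers move at their own pace and stop on an object; "squeeze" is the grip in N (left out, the last holds). Time passes only in rows, so rows that repeat a pose let the fingers close. It gives the time, the measured TCP pose, the force, the opening and the grip force at its end, in the units of the state.
- robot.state(): the state, without advancing time (a new reading comes with each control period).
- eyes.read_camera(name): name is "side" or "top"; returns a dict with "image" (400x640x3 uint8, red, green, blue), "camera_matrix" (3x3 intrinsics, pixels), "xyz" and "attitude" of the camera in the world. Camera axes: x right, y down, z forward; pixel columns grow to the right and rows downward; lengths in m; the calibration is good to about 2 mm. A picture is of the moment at which its call begins. There is no depth.
- job.job_done(): hands the job in; it is judged then, once.
Trained networks look in a picture, given as the dict that the camera call returned (one of the last four; its "shot" number tells which), for a name from the list of things; names that differ only in an ending like _2 or _b are one class to them, and where a whole thing is asked for, a point or a joint stands for the part that bears it (a point fixed in the world has none). Each returns a list of dicts, best first, with "score" (0 to 1); they miss things now and then, are a little off and sometimes report something else, mostly with a low value. They report only what shows in the picture. A call takes as long as a camera call. They do not tell look-alikes from the thing itself.
- eyes.find_in(target, picture): "bbox" ([left, top, right, bottom] in pixels, round what is visible of it).
- eyes.landmark_of(target, picture): "location" ([row, column] in pixels: a listed point, or the origin of a listed thing).
The state is a dict: "time_s": time; "qpos": joint angles; "dq": joint speeds; "joint_efforts": joint torques, N m; "tool_pos": TCP position; "tool_rot": TCP orientation; "wrist_force": force on the tool from outside, world axes, zero at the start; "moment": the same for the moment, N m; "gripper_width": opening from 0.0 (shut) to 1.0 (fully open); "grasp_force": force on a finger pad.
Only numpy, scipy, OpenCV 4.12 (cv2) and the standard library are available. Lean on these libraries where they do the work, as an engineer would, in place of code of your own. Each camera call takes 0.05 s, during which the arm holds its last target. There are 200 camera calls.

## Working session

There is one attempt and no reset: what is moved stays moved. The work goes in short steps, Python scripts to look and compute and a tool call to move; the robot and the scene stay as the last step left them, time stands still between calls to the robot, and variables do not carry over. Pictures are saved under pics/ and viewed, at most 10 in all, crops included, and the job is handed in when it is done.

Besides the shell and the picture viewer there is one more tool, called after "Emit:" by a JSON object that holds its "op" and its "data", one argument or row to a line. arm_command: Moves the arm, as the interface text tells. Its arguments: {"type":"object","properties":{"rows":{"type":"array"},"gripper":{"type":"number"},"squeeze":{"type":"number"}},"required":["rows"]}

```bash
mkdir -p pics; ls
cat > h.py <<'E'
import numpy as np, cv2
from scipy.spatial.transform import Rotation as R
from bench import robot, eyes, job
def cam(n):
    p=eyes.read_camera(n); return p
def rot(p):
    a=np.array(p["attitude"],float)
    return a if a.shape==(3,3) else R.from_rotvec(a).as_matrix()
def ray(p,rc):
    K=np.array(p["camera_matrix"]); d=np.linalg.inv(K)@[rc[1],rc[0],1]
    d=rot(p)@d; return np.array(p["xyz"]),d/np.linalg.norm(d)
def tri(rays):
    A=sum(np.eye(3)-np.outer(d,d) for o,d in rays); b=sum((np.eye(3)-np.outer(d,d))@o for o,d in rays)
    x=np.linalg.solve(A,b); return x,[np.linalg.norm((np.eye(3)-np.outer(d,d))@(x-o))*1e3 for o,d in rays]
def atz(p,rc,z):
    o,d=ray(p,rc); return o+d*(z-o[2])/d[2]
def proj(p,x):
    c=rot(p).T@(np.array(x)-np.array(p["xyz"])); u=np.array(p["camera_matrix"])@c; return u[:2]/u[2]
E
python3 - <<'E'
from h import *
s=cam("side");t=cam("top")
for n,p in(("side",s),("top",t)):
    cv2.imwrite(f"pics/{n}0.png",p["image"][:,:,::-1]); print(n,p["xyz"],p["attitude"])
for n in "rod_grip rod_tip rod_collar stand zero_port guide_tube gearbox console tray_middle bearing socket oil_can grease_tin parts_cup".split():
    L=[[(np.round(q["location"],1).tolist(),round(q["score"],2)) for q in eyes.landmark_of(n,p)[:3]] for p in(s,t)]
    print(n,L)
    try:
        x,e=tri([ray(s,L[0][0][0]),ray(t,L[1][0][0])]);print("   ",x.round(4),np.round(e,1))
    except Exception as ex: pass
print(robot.state(),robot.hold_point_z)
E
```

```text
pics
side [0.26910073 1.09794749 1.02449873] [-0.254805    2.74092621 -1.33425602]
top [ 0.16404084 -0.09129202  1.55045898] [-2.21941859  1.99976379 -0.20454988]
rod_grip [[([227.5, 274.5], 0.78)], [([139.5, 292.9], 0.75)]]
    [0.6166 0.0397 0.0498] [7.4 7.4]
rod_tip [[([240.4, 327.6], 0.76), ([141.9, 342.6], 0.69)], [([193.1, 275.0], 0.57)]]
    [0.4445 0.075  0.0567] [0.7 0.7]
rod_collar [[([230.6, 287.7], 0.88)], [([158.7, 283.5], 0.58)]]
    [0.5595 0.0616 0.0615] [4.3 4.3]
stand [[([240.5, 271.5], 0.64)], [([148.2, 294.3], 0.79)]]
    [ 0.618   0.0376 -0.0093] [4.7 4.7]
zero_port [[([273.6, 309.0], 0.64), ([200.0, 298.6], 0.26), ([141.0, 343.9], 0.18)], [([182.4, 211.3], 0.9)]]
    [0.4521 0.263  0.1146] [6.5 6.5]
guide_tube [[([274.9, 311.2], 0.72), ([150.4, 340.2], 0.57)], [([191.4, 387.4], 0.67)]]
    [ 0.6011 -0.3451 -0.5489] [14.5 14.5]
gearbox [[([186.7, 368.5], 0.62)], [([229.8, 384.5], 0.67)]]
    [ 0.3696 -0.2799 -0.0046] [3.4 3.4]
console [[], [([200.5, 216.0], 0.57)]]
tray_middle [[([346.5, 414.1], 0.81), ([244.8, 342.8], 0.65)], [([208.2, 285.8], 0.98), ([268.8, 18
[... 696 characters left out ...]
. 3.]
{'time_s': 1.5, 'qpos': array([-1.32057793e+00,  2.99886859e-01,  1.52102565e+00, -3.87938583e-05,
        1.32070096e+00, -6.66138752e-02]), 'dq': array([ 0.00061587,  0.00227087, -0.00067367, -0.00079534, -0.00027998,
       -0.00084468]), 'joint_efforts': array([-1.60090749e-04, -5.43349671e+01, -3.61982059e+01, -8.55175813e-05,
        6.28496982e-04, -5.75771469e-05]), 'tool_pos': array([ 0.171333  , -0.52261099,  0.23127693]), 'tool_rot': array([-3.10223539e+00, -4.95612152e-01,  6.17891705e-05]), 'wrist_force': array([ 1.59089822, -0.43092336, -0.18062019]), 'moment': array([-0.01401194,  0.00184304, -0.00621543]), 'grasp_force': 0.0, 'gripper_width': 0.9991254400351052} -0.0187
```

Run:
```python
import cv2
for n,(a,b,c,d) in {"side":(100,370,180,500),"top":(100,300,160,500)}.items():
    i=cv2.imread(f"pics/{n}0.png")[a:b,c:d]; k=800/(d-c); cv2.imwrite(f"pics/{n}0c.png",cv2.resize(i,None,fx=k,fy=k,interpolation=cv2.INTER_CUBIC)[:600]); print(k)
```

```text
2.5
2.3529411764705883
```

View pics/side0c.png

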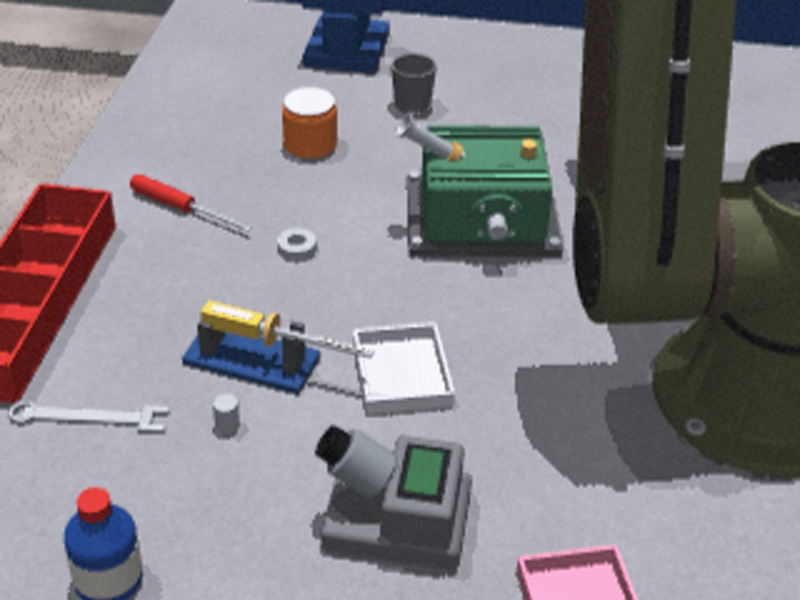

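View pics/top0c.png

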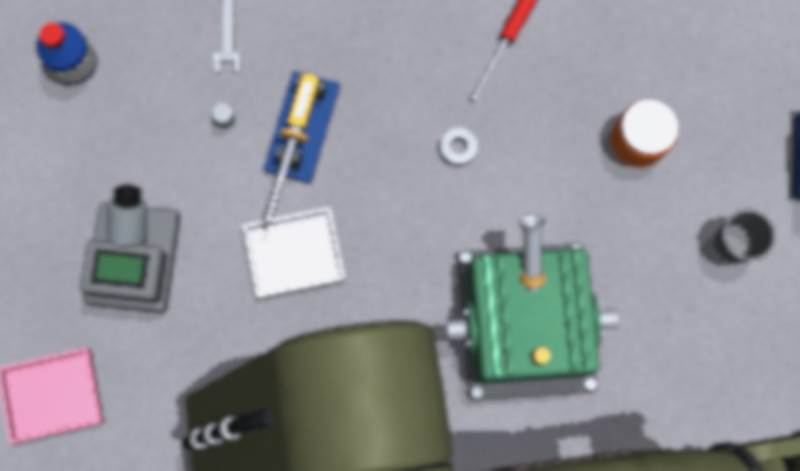

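```bash
cat > fit.py <<'E'
from h import *
from scipy.optimize import minimize
s=cam("side");t=cam("top")
def hsv(p): return cv2.cvtColor(p["image"],cv2.COLOR_RGB2HSV)
def box(m,k=0):
    n,l,st,c=cv2.connectedComponentsWithStats(m.astype(np.uint8)); o=np.argsort(-st[1:,4])+1
    return [(st[i].tolist(),c[i].round(1).tolist(),l==i) for i in o[:4]]
# gearbox green
M=[]
for p in(s,t):
    h=hsv(p); m=(h[...,0]>55)&(h[...,0]<90)&(h[...,1]>90)&(h[...,2]>25)
    b=box(m); print("green",[x[:2] for x in b]); M.append((b[0][2],b[1][2]))
def hull(p,P):
    im=np.zeros((800,1280),np.uint8); q=np.array([proj(p,x) for x in P])*2+.5
    cv2.fillConvexPoly(im,cv2.convexHull(np.round(q*16).astype(np.int32)),255,shift=4); return cv2.resize(im,(640,400),interpolation=cv2.INTER_AREA)/255.
def boxpts(v,z0,z1,a,b):
    c,sn=np.cos(v[2]),np.sin(v[2]); return [[v[0]+c*i*a-sn*j*b,v[1]+sn*i*a+c*j*b,z] for i in(-1,1) for j in(-1,1) for z in(z0,z1)]
def cost(v):
    f=0
    for p,m in zip((s,t),M):
        H=hull(p,boxpts(v,.015,.112,.08,.075)); f+=1-np.minimum(H,m[0]).sum()/np.maximum(H,m[0]).sum()
    return f
best=min((minimize(cost,[.365,-.28,a],method="Nelder-Mead",options=dict(initial_simplex=[[.365,-.28,a],[.38,-.28,a],[.365,-.265,a],[.365,-.28,a+.1]])) for a in(-.1,.1)),key=lambda r:r.fun)
v=best.x; print("gearbox",v.round(4),np.degrees(v[2]),best.fun,"mouth",v[:2]+.09*np.array([np.cos(v[2]),np.sin(v[2])]))
# screen yaw
for i,(p,z) in enumerate(((s,.09),(t,.09))):
    m=M[i][1]; r=cv2.boxPoints(cv2.minAreaRect(np.argwhere(m)[:,::-1].astype(np.float32)))
    P=np.array([atz(p,q[::-1],z)[:2] for q in r]); e=np.diff(np.vstack([P,P[:1]]),axis=0); print("screen",P.mean(0),np.linalg.norm(e,axis=1),np.degrees(np.arctan2(e[:,1],e[:,0])))
# rod yellow, tray
for p in(s,t):
    h=hsv(p); m=(h[...,0]>20)&(h[...,0]<32)&(h[...,1]>130)&(h[...,2]>120); b=[x[:2] for x in box(m)];print("yellow",b)
print("tube tri",tri([ray(s,[150.4,340.2]),ray(t,[191.4,387.4])]),"at150",atz(s,[150.4,340.2],.15),atz(t,[191.4,387.4],.15))
print("port at105",atz(s,[273.6,309.0],.105),atz(t,[182.4,211.3],.105), tri([ray(s,[273.6,309.0]),ray(t,[182.4,211.3])]))
for n,z,a,b in(("grip",.058,[227.5,274.5],[139.5,292.9]),("collar",.058,[230.6,287.7],[158.7,283.5]),("tip",.058,[240.4,327.6],[193.1,275]),("tray",.004,[244.8,342.8],[208.2,285.8])):
    print(n,atz(s,a,z),atz(t,b,z),tri([ray(s,a),ray(t,b)]))
for n,p,r in(("top",t,(125,215,185,305)),("topg",t,(180,280,340,430)),("side",s,(215,330,240,380)),("sideg",s,(135,205,320,410))):
    pass
def big(p,a,b,c,d,k): return cv2.resize(p["image"][a:b,c:d,::-1],None,fx=k,fy=k,interpolation=cv2.INTER_CUBIC)
cv2.imwrite("pics/z1.png",np.hstack([big(t,120,240,190,310,3.333),big(s,215,335,245,365,3.333)]))
E
python3 fit.py
```

```text
green [([349, 151, 51, 46, 1716], [373.9, 172.8]), ([342, 279, 15, 19, 222], [349.1, 288.4]), ([371, 194, 5, 2, 6], [373.2, 194.8]), ([382, 195, 2, 1, 2], [382.5, 195.0])]
green [([359, 207, 55, 55, 2450], [385.6, 234.6]), ([201, 208, 20, 12, 192], [210.3, 213.6])]
gearbox [ 0.3547 -0.2751  0.1169] 6.7004426331835205 0.5228066513231563 mouth [ 0.44405705 -0.2646243 ]
screen [0.35729618 0.26903499] [0.05577758 0.03238101 0.05540789 0.03125061] [-89.82395174 175.41429617  89.03442314  -4.05814529]
screen [0.35479602 0.25706428] [0.03150868 0.05593789 0.03147475 0.05569952] [   2.4313415   -90.42322896 -177.9999791    89.60041089]
yellow [([261, 221, 24, 10, 59], [272.8, 226.3])]
yellow [([288, 132, 7, 11, 22], [292.1, 136.1]), ([283, 150, 7, 3, 15], [286.2, 151.0]), ([387, 249, 2, 4, 7], [387.6, 250.7])]
tube tri (array([ 0.46580649, -0.26202161,  0.14168631]), [np.float64(1.4243463437308155), np.float64(1.4243463437307586)]) at150 [ 0.46250907 -0.24876399  0.15      ] [ 0.46547402 -0.26104432  0.15      ]
port at105 [0.46076404 0.25309228 0.105     ] [0.44740865 0.26497439 0.105     ]
[... 159 characters left out ...]
1177 0.03943471 0.058     ] (array([0.61655063, 0.03970409, 0.04984659]), [np.float64(7.4250710724398115), np.float64(7.42507107243983)])
collar [0.56506958 0.05671034 0.058     ] [0.55603727 0.06166426 0.058     ] (array([0.55952003, 0.06156562, 0.06154889]), [np.float64(4.2727932836927875), np.float64(4.272793283692694)])
tip [0.4450222  0.07619249 0.058     ] [0.44352849 0.07483315 0.058     ] (array([0.44451158, 0.07498707, 0.05672248]), [np.float64(0.7311512486935247), np.float64(0.7311512486935147)])
tray [0.40762607 0.02950606 0.004     ] [0.40835103 0.04048625 0.004     ] (array([0.40655772, 0.03965786, 0.01373977]), [np.float64(0.25154841254722643), np.float64(0.25154841254728144)])
```

View pics/z1.png

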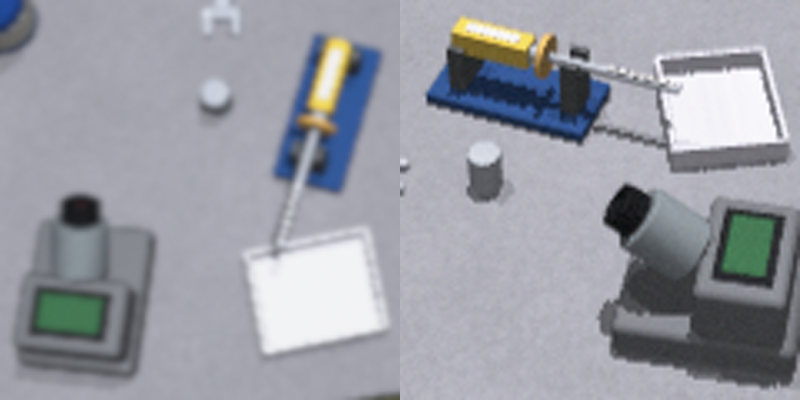

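Run:
```python
from h import *
import pickle
s=cam("side");t=cam("top")
pickle.dump((s,t),open("st.pkl","wb"))
def big(p,a,b,c,d,k): return cv2.resize(p["image"][a:b,c:d,::-1],None,fx=k,fy=k,interpolation=cv2.INTER_CUBIC)
for n,z,a,b in(("grip",.058,(227.9,272.6),(142.5,289.6)),("collar",.058,(231.5,288.5),(156.6,285.4)),("tip",.058,(241.4,328.7),(192.9,272.8)),("port",.105,(277.1,310.1),(180.9,214)),("tube",.15,(150.8,342),(193.5,386.5))):
    print(n,atz(s,a,z).round(4),atz(t,b,z).round(4),tri([ray(s,a),ray(t,b)]))
def draw(W,name,views):
    out=[]
    for p,(a,b,c,d,k) in views:
        im=big(p,a,b,c,d,k)
        for P,col in W:
            q=np.array([proj(p,x) for x in P]); q=(q-[c,a]+.5)*k-.5
            cv2.polylines(im,[np.round(q*8).astype(np.int32)],False,col,1,cv2.LINE_AA,shift=3)
        out.append(im)
    cv2.imwrite(name,np.hstack(out))
def circ(o,ax,r):
    ax=np.array(ax)/np.linalg.norm(ax);u=np.cross(ax,[0,0,1.]);u/=np.linalg.norm(u);w=np.cross(ax,u)
    return [np.array(o)+r*(np.cos(a)*u+np.sin(a)*w) for a in np.linspace(0,2*np.pi,30)]
def tubew(o,yaw,L):
    ax=np.array([np.cos(yaw)*.819,np.sin(yaw)*.819,.5736]); o=np.array(o)
    return [(circ(o,ax,.018),(0,0,255)),(circ(o-.03*ax,ax,.018),(255,0,255)),([o,o-L*ax],(0,255,255))]
def rodw(g,yaw):
    g=np.array(g);x=np.array([np.cos(yaw),np.sin(yaw),0]);y=np.array([-x[1],x[0],0]);z=np.array([0,0,1.])
    W=[([g-.05*x,g-.17*x],(0,0,255)),(circ(g-.05*x,x,.02),(255,0,255))]
    for k in(-1,1): W.append(([g+.036*a*x+.011*b*y+.012*k*z for a,b in((-1,-1),(1,-1),(1,1),(-1,1),(-1,-1))],(0,0,255)))
    return W
yr=np.arctan2(.0394-.0750,.6185-.4445)
W=rodw([.612,.0425,.058],yr)+tubew([.452,.262,.105],0.0,.06)+tubew([.4645,-.258,.15],.0,.08)+[([[.365+ .08*i*np.cos(a)-.075*j*np.sin(a),-.26+.08*i*np.sin(a)+.075*j*np.cos(a),.112] for i,j in((-1,-1),(1,-1),(1,1),(-1,1),(-1,-1))],(255,255,0)) for a in(.07,)]
pickle.dump(0,open("x","wb"))
draw(W,"pics/o1.png",[(t,(120,240,190,290,4)),(s,(210,330,255,355,4))])
draw(W,"pics/o2.png",[(t,(175,275,335,435,4)),(s,(125,225,320,420,4))])
```

```text
grip [0.6108 0.0534 0.058 ] [0.6109 0.0487 0.058 ] (array([0.61213388, 0.04909018, 0.0540233 ]), [np.float64(0.08310449211391832), np.float64(0.08310449211389709)])
collar [0.5619 0.06   0.058 ] [0.5635 0.0565 0.058 ] (array([0.56350982, 0.05676322, 0.05510818]), [np.float64(0.7056409799582197), np.float64(0.7056409799582831)])
tip [0.4413 0.0797 0.058 ] [0.4434 0.0817 0.058 ] (array([0.44200652, 0.08146994, 0.05991893]), [np.float64(1.0616724144629885), np.float64(1.061672414462954)])
port [0.4557 0.2641 0.105 ] [0.4529 0.2575 0.105 ] (array([0.45545438, 0.2590268 , 0.0991598 ]), [np.float64(1.404465008348403), np.float64(1.4044650083484398)])
tube [ 0.4565 -0.2475  0.15  ] [ 0.459  -0.2589  0.15  ] (array([ 0.4593731 , -0.25981206,  0.14223658]), [np.float64(1.2037684892192695), np.float64(1.2037684892190712)])
```

View pics/o1.png

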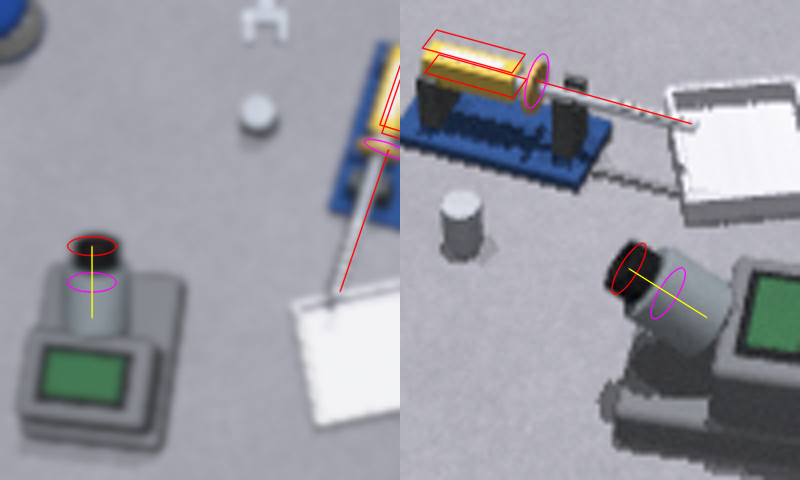

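View pics/o2.png

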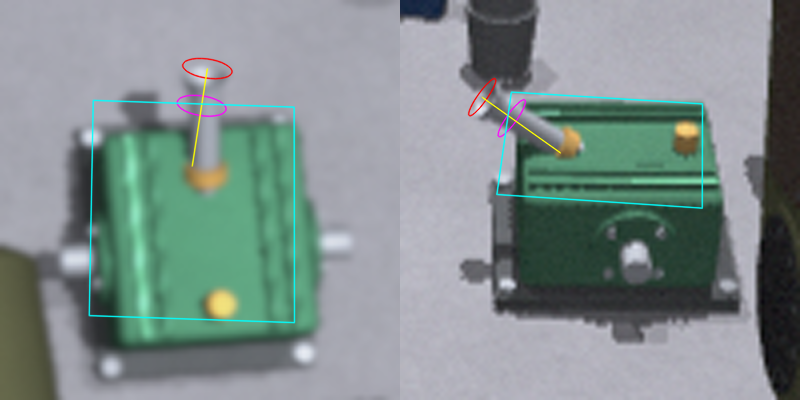

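Run:
```python
from h import *
import pickle
s,t=pickle.load(open("st.pkl","rb"))
def un(x,y,c,a,k=4): return ((y+.5)/k-.5+a,(x+.5)/k-.5+c)
def yaw(p,A,B,z,c,a):
    P,Q=[atz(p,un(*q,c,a),z)[:2] for q in(A,B)]; d=P-Q; return np.degrees(np.arctan2(d[1],d[0])).round(2),np.linalg.norm(d).round(4)
for A,B,z in(((105,135),(122,345),.112),((292,128),(317,330),.112),((92,136),(110,367),.02),((280,118),(304,352),.02)): print("gb",yaw(t,A,B,z,335,175))
for A,B,z in(((75,262),(346,240),.06),((105,135),(292,128),.112),((92,136),(280,118),.02),((110,367),(304,352),.02)): print("gb lat",yaw(t,A,B,z,335,175))
for A,B,z in(((44,347),(38,399),.09),((125,352),(122,403),.09),((185,280),(160,448),.01),((44,347),(125,352),.1),((38,399),(122,403),.09),((20,440),(160,450),.0)): print("con",yaw(t,A,B,z,190,120))
# tube axis plane from each view, combine: direction = cross of plane normals
def plane(p,A,B,c,a,off=0):
    _,d1=ray(p,un(*A,c,a));_,d2=ray(p,un(*B,c,a)); n=np.cross(d1,d2); return n/np.linalg.norm(n)
def ax(nt,ns):
    d=np.cross(nt,ns); d/=np.linalg.norm(d); d*=np.sign(d[0]); return d, np.degrees(np.arctan2(d[1],d[0])),np.degrees(np.arcsin(d[2]))
def yaw35(n):
    f=lambda y:np.array([np.cos(y)*.819,np.sin(y)*.819,.5736])@n
    g=np.linspace(-.6,.6,2401); v=np.abs([f(y) for y in g]); return np.degrees(g[v.argmin()])
nt=plane(t,(205,74),(208,165),335,175);ns=plane(s,(480,105-0),(566,147),320-100,125);print("tube",ax(nt,ns),yaw35(nt),yaw35(ns))
nt=plane(t,(94,250),(97,335),190,120);ns=plane(s,(627,265),(700,310),255-100,210);print("port",ax(nt,ns),yaw35(nt),yaw35(ns))
for z,A in((.15,(205,74)),(.15,(205,70))):print(atz(t,un(*A,335,175),z))
print(atz(s,un(480,103,220,125),.15))
print(atz(t,un(94,247,190,120),.105),atz(s,un(623,264,155,210),.105))
print(t["camera_matrix"],s["camera_matrix"])
```

```text
gb (np.float64(9.57), np.float64(0.1553))
gb (np.float64(10.89), np.float64(0.15))
gb (np.float64(9.48), np.float64(0.1813))
gb (np.float64(9.76), np.float64(0.1844))
gb lat (np.float64(100.59), np.float64(0.2078))
gb lat (np.float64(98.14), np.float64(0.1395))
gb lat (np.float64(101.5), np.float64(0.1501))
gb lat (np.float64(100.32), np.float64(0.151))
con (np.float64(2.22), np.float64(0.0397))
con (np.float64(4.94), np.float64(0.0388))
con (np.float64(-0.41), np.float64(0.1361))
con (np.float64(92.4), np.float64(0.061))
con (np.float64(93.22), np.float64(0.0633))
con (np.float64(91.87), np.float64(0.1117))
tube (array([0.85098846, 0.16402979, 0.49891169]), np.float64(10.910078455325143), np.float64(29.928024050304046)) 11.917522138721127 23.949635836468413
port (array([0.80829029, 0.02693839, 0.5881676 ]), np.float64(1.9088254863419154), np.float64(36.02708323821473)) 2.2345354010102128 0.6589014644004505
[ 0.45989051 -0.25700997  0.15      ]
[ 0.46285762 -0.25678106  0.15      ]
[ 0.4643433  -0.24857263  0.15      ]
[0.45112343 0.25996011 0.105     ] [0.45602912 0.25913139 0.105     ]
[[489.566295     0.         320.2127263 ]
 [  0.         489.566295   190.43522525]
 [  0.           0.           1.        ]] [[502.2476554    0.         321.4140574 ]
 [  0.         502.2476554  197.22664446]
 [  0.           0.           1.        ]]
```

Run:
```python
from h import *
def Rr(yaw,p):  # rod frame: yaw deg, pitch up
    return R.from_euler('z',yaw,degrees=True)*R.from_euler('y',-p,degrees=True)
F=R.from_euler('x',180,degrees=True)
for n,q1,yaw,p in(("stand",4,-10.9,0),("con",29,2.2,35),("tube",-34.7,10.3,35),("tube0",-26,10.3,35),("tray",2,-10.9,0)):
  for opt in(0,180):
    T=Rr(yaw,p)*F*R.from_euler('z',opt,degrees=True)
    for q23 in(1.5,1.9):
        M=R.from_euler('y',-q23)*R.from_euler('z',-q1,degrees=True)*T*R.from_euler('z',-90,degrees=True)
        e=M.as_euler('ZYZ',degrees=True); print(n,opt,q23,e.round(0))
```

```text
stand 0 1.5 [ -0.  94. 105.]
stand 0 1.9 [ -0.  71. 105.]
stand 180 1.5 [ -0.  94. -75.]
stand 180 1.9 [  0.  71. -75.]
con 0 1.5 [-17.  63. 120.]
con 0 1.9 [-23.  41. 130.]
con 180 1.5 [-17.  63. -60.]
con 180 1.9 [-23.  41. -50.]
tube 0 1.5 [26. 70. 41.]
tube 0 1.9 [32. 50. 28.]
tube 180 1.5 [  26.   70. -139.]
tube 180 1.9 [  32.   50. -152.]
tube0 0 1.5 [22. 66. 50.]
tube0 0 1.9 [28. 45. 38.]
tube0 180 1.5 [  22.   66. -130.]
tube0 180 1.9 [  28.   45. -142.]
tray 0 1.5 [ -0.  94. 103.]
tray 0 1.9 [ -0.  71. 103.]
tray 180 1.5 [  0.  94. -77.]
tray 180 1.9 [  0.  71. -77.]
```

Emit:
{"op": "arm_command", "data": {
  "rows": [11, 14, 5, 0, 0, -14, 22, 28.6, 5, 0, 0, -29.1, 22, 28.6, 5, 0, 0, -29.1, 22, 28.6, 5, 0, 0, -29.1, 22, 28.6, 5, 0, 0, -29.1, 22, 28.6, 5, 0, 0, -29.1, 22, 28.6, 5, 0, 0, -29.1, 22, 28.6, 5, 0, 0, -29.1, 22, 28.6, 5, 0, 0, -29.1, 22, 28.6, 5, 0, 0, -29.1],
  "gripper": 7
}}

```text
time_s: 2.53
tool_pos: [0.3944, -0.2322, 0.2824]
tool_rot: [-3.128, 0.291, -0.003]
wrist_force: [-1.0, -0.5, 0.1]
gripper_width: 0.817
grasp_force: 0.0
```

Emit:
{"op": "arm_command", "data": {
  "rows": [22, 28.6, -15, 0, 0, 0, 22, 28.6, -15, 0, 0, 0, 22, 28.6, -15, 0, 0, 0, 22, 28.6, -15, 0, 0, 0, 22, 28.6, -15, 0, 0, 0, 22, 28.6, -15, 0, 0, 0, 22, 28.6, -15, 0, 0, 0, 22, 28.6, -15, 0, 0, 0, 22, 28.6, -15, 0, 0, 0, 22, 28.6, -15, 0, 0, 0]
}}

```text
time_s: 3.37
tool_pos: [0.6123, 0.0528, 0.1285]
tool_rot: [-3.127, 0.296, 0.004]
wrist_force: [-0.2, -0.6, -0.1]
gripper_width: 0.82
grasp_force: 0.0
```

```bash
cat >> h.py <<'E'
def big(p,a,b,c,d,k): return cv2.resize(p["image"][a:b,c:d,::-1],None,fx=k,fy=k,interpolation=cv2.INTER_CUBIC)
def draw(W,name,views):
    out=[]
    for p,(a,b,c,d,k) in views:
        im=big(p,a,b,c,d,k)
        for P,col in W:
            q=np.array([proj(p,x) for x in P]); q=(q-[c,a]+.5)*k-.5
            cv2.polylines(im,[np.round(q*8).astype(np.int32)],False,col,1,cv2.LINE_AA,shift=3)
        out.append(im)
    cv2.imwrite(name,np.hstack(out))
E
python3 - <<'E'
from h import *
s=cam("side");t=cam("top");st=robot.state();x=st["tool_pos"];T=R.from_rotvec(st["tool_rot"]).as_matrix()
print(x)
W=[([x-.01*T[:,0],x+.01*T[:,0]],(0,0,255)),([x-.035*T[:,1],x+.035*T[:,1]],(0,0,255)),([x,[x[0],x[1],.058]],(255,0,255))]
c,sn=np.cos(np.radians(-10.9)),np.sin(np.radians(-10.9));g=np.array([.611,.049,.058])
W+=[([g+[c*.036,sn*.036,0],g-[c*.17,sn*.17,0]],(255,255,0))]
draw(W,"pics/g1.png",[(t,(110,210,240,340,4)),(s,(170,270,240,340,4))])
E
```

```text
[0.61153571 0.05131438 0.12911929]
```

View pics/g1.png

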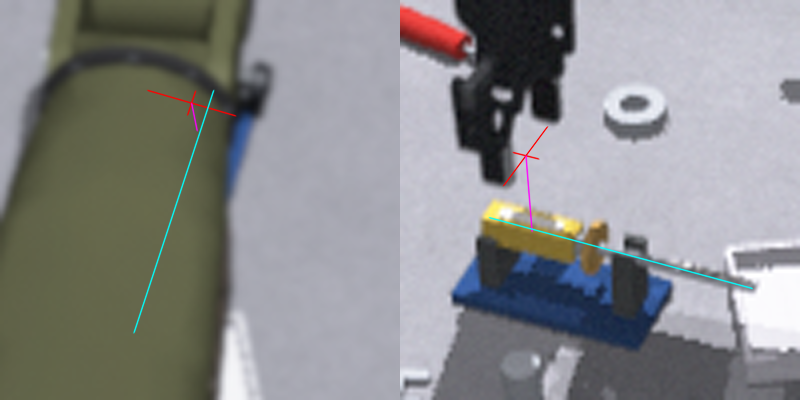

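Emit:
{"op": "arm_command", "data": {
  "rows": [0, -0.15, -3, 0, 0, 0, 0, -0.15, -5, 0, 0, 0, 0, -0.15, -7, 0, 0, 0, 0, -0.15, -8, 0, 0, 0, 0, -0.15, -9, 0, 0, 0, 0, -0.15, -9, 0, 0, 0, 0, -0.15, -9, 0, 0, 0]
}}

```text
time_s: 4.05
tool_pos: [0.6116, 0.0475, 0.0419]
tool_rot: [-3.127, 0.3, -0.001]
wrist_force: [-0.5, 0.2, 0.8]
gripper_width: 0.821
grasp_force: 0.0
```

Emit:
{"op": "arm_command", "data": {
  "rows": [0, 0, 0, 0, 0, 0, 0, 0, 0, 0, 0, 0, 0, 0, 0, 0, 0, 0, 0, 0, 0, 0, 0, 0, 0, 0, 0, 0, 0, 0, 0, 0, 0, 0, 0, 0, 0, 0, 0, 0, 0, 0, 0, 0, 0, 0, 0, 0],
  "gripper": 1.5,
  "squeeze": 30
}}

```text
time_s: 4.72
tool_pos: [0.6116, 0.048, 0.042]
tool_rot: [-3.127, 0.3, -0.002]
wrist_force: [-2.2, -0.7, 7.3]
gripper_width: 0.252
grasp_force: 29.5
```

Emit:
{"op": "arm_command", "data": {
  "rows": [0, 0, 0, 0, 0, 0, 0, 0, 0, 0, 0, 0, 0, 0, 1, 0, 0, 0, 0, 0, 2, 0, 0, 0, 0, 0, 4, 0, 0, 0, 0, 0, 7, 0, 0, 0, 0, 0, 10, 0, 0, 0, 0, 0, 13, 0, 0, 0, 0, 0, 15, 0, 0, 0, 0, 0, 15, 0, 0, 0],
  "squeeze": 70
}}

```text
time_s: 5.55
tool_pos: [0.6128, 0.0479, 0.1972]
tool_rot: [-3.126, 0.3, -0.012]
wrist_force: [0.7, -1.3, -1.3]
gripper_width: 0.243
grasp_force: 68.4
```

Run:
```python
from h import *
s=cam("side");t=cam("top");st=robot.state();x=st["tool_pos"];T=R.from_rotvec(st["tool_rot"]).as_matrix()
print(x,st["tool_rot"],st["wrist_force"],st["moment"],st["grasp_force"],T.round(3).tolist())
for n in("rod_tip","rod_collar","rod_grip"):
    a=[[(np.round(q["location"],1).tolist(),round(q["score"],2)) for q in eyes.landmark_of(n,p)[:2]] for p in(s,t)]; print(n,a)
    try: print(tri([ray(s,a[0][0][0]),ray(t,a[1][0][0])]))
    except Exception: pass
g=x-.019*T[:,2]-.0027*np.array([0,0,1]); W=[([g+.036*T[:,0],g-.17*T[:,0]],(0,0,255)),([g-.05*T[:,0]+[0,0,.02],g-.05*T[:,0]-[0,0,.02]],(255,0,255))]
draw(W,"pics/l1.png",[(t,(110,230,220,320,4)),(s,(130,250,240,340,4))])
```

```text
[0.61127218 0.04785252 0.19181451] [-3.12719288e+00  2.99743964e-01 -1.59712539e-03] [ 0.86522968 -0.122501   -2.53268686] [-0.04390722 -0.0428614   0.00206028] 68.41792702674866 [[0.982, -0.19, 0.001], [-0.19, -0.982, -0.0], [0.001, -0.0, -1.0]]
rod_tip [[([197.9, 326.4], 0.95)], [([203.1, 469.9], 0.63)]]
(array([ 0.57217329, -0.65719709, -0.37693716]), [np.float64(6.391477507322936), np.float64(6.391477507322787)])
rod_collar [[([189.9, 288.5], 0.9), ([266.7, 216.5], 0.45)], []]
rod_grip [[], []]
```

View pics/l1.png

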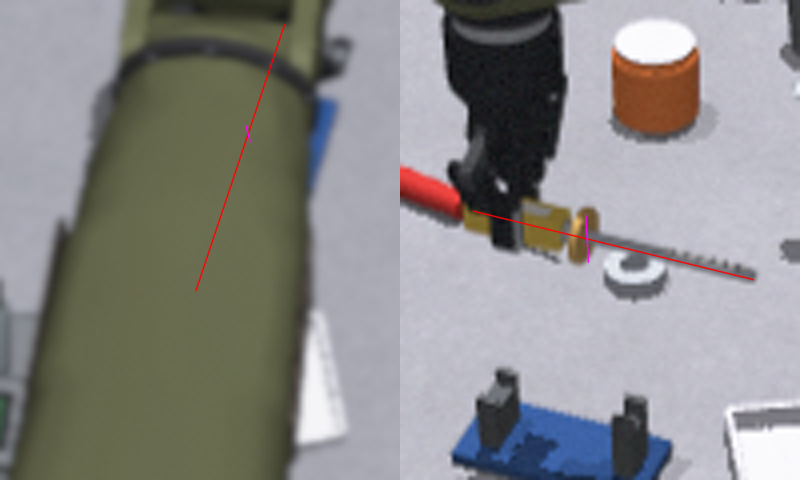

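```bash
cat >> h.py <<'E'
F=R.from_euler('x',180,degrees=True)
class G: h=.0163; dx=0.; tilt=0.   # rod axis height above TCP, grip shift along rod, tip-up tilt deg
def rodR(yaw,p): return R.from_euler('z',yaw,degrees=True)*R.from_euler('y',-p,degrees=True)
def rod_now():
    st=robot.state(); T=R.from_rotvec(st["tool_rot"]); Q=T*F*R.from_euler('y',G.tilt,degrees=True)  # rod frame
    g=st["tool_pos"]-G.h*T.as_matrix()[:,2]+G.dx*T.as_matrix()[:,0]; X=Q.as_matrix()[:,0]
    return g,Q,g-.17*X,st
def goto(tip,yaw,p):
    g,Q,_,st=rod_now(); Q2=rodR(yaw,p); D=Q2*Q.inv(); g2=np.array(tip)+.17*Q2.as_matrix()[:,0]
    x2=g2+D.apply(st["tool_pos"]-g); return (100*(x2-st["tool_pos"])).round(2),np.degrees(D.as_rotvec()).round(2)
def axis(yaw,p=35): return rodR(yaw,p).as_matrix()[:,0]
PORT=np.array([.453,.260,.105]);PY=2.2;TUBE=np.array([.461,-.256,.15]);TY=10.3;TRAY=np.array([.408,.039,.12])
E
python3 - <<'E'
from h import *
print(rod_now()[:3:2]); print(goto(PORT+.04*axis(PY),PY,35))
E
```

```text
(array([0.61106428, 0.04784701, 0.20653911]), array([0.4441593 , 0.08013704, 0.2068238 ]))
(array([ 2.32, 21.91,  2.19]), array([ -2.66, -35.07,  12.74]))
```

Emit:
{"op": "arm_command", "data": {
  "rows": [1, 4, 2, -0.5, -6, 2.2, 2, 8, 4, -1, -12, 4.4, 4, 12, 6, -1.4, -18, 6.6, 5, 16, 7, -1.8, -24, 8.8, 5.5, 20, 7.5, -2.2, -30, 10.8, 5.5, 21.9, 7, -2.66, -35.1, 12.7, 4, 21.9, 5, -2.66, -35.1, 12.7, 2.3, 21.9, 2.2, -2.66, -35.1, 12.7, 2.3, 21.9, 2.2, -2.66, -35.1, 12.7, 2.3, 21.9, 2.2, -2.66, -35.1, 12.7]
}}

```text
time_s: 6.78
tool_pos: [0.6335, 0.2669, 0.2116]
tool_rot: [-2.986, -0.058, -0.94]
wrist_force: [0.5, 0.1, -1.1]
gripper_width: 0.244
grasp_force: 68.9
```

Emit:
{"op": "arm_command", "data": {
  "rows": [0, 0, 0, 0, 0, 0, 0, 0, 0, 0, 0, 0, 0, 0, 0, 0, 0, 0]
}}

```text
time_s: 7.03
tool_pos: [0.6352, 0.2667, 0.2146]
tool_rot: [-2.982, -0.055, -0.947]
wrist_force: [-0.3, 0.2, -2.1]
gripper_width: 0.244
grasp_force: 68.9
```

Run:
```python
from h import *
s=cam("side");t=cam("top");g,Q,tip,st=rod_now();X=Q.as_matrix()[:,0]
print(g,tip,X,st["qpos"].round(2),st["wrist_force"].round(1)); print(goto(PORT+.04*axis(PY),PY,35))
for n in("rod_tip","rod_collar","zero_port"):
    a=[[(np.round(q["location"],1).tolist(),round(q["score"],2)) for q in eyes.landmark_of(n,p)[:2]] for p in(s,t)]; print(n,a,[proj(p,{"rod_tip":tip,"rod_collar":g-.05*X,"zero_port":PORT}[n])[::-1].round(1).tolist() for p in(s,t)])
W=[([g+.036*X,tip],(0,0,255))]
draw(W,"pics/c1.png",[(t,(110,230,185,285,4)),(s,(200,320,240,340,4))])
```

```text
[0.62550358 0.26629601 0.2273543 ] [0.48665672 0.2611899  0.1293978 ] [0.81674626 0.03003594 0.5762147 ] [ 0.42  0.38  1.57 -0.36  0.65  2.18] [ 0.4  0.2 -2.9]
(array([-0.07,  0.03, -0.19]), array([-0.06,  0.18,  0.05]))
rod_tip [[([267.7, 297.2], 0.72), ([185.0, 257.0], 0.17)], []] [[267.7, 297.8], [168.0, 212.7]]
rod_collar [[([242.5, 259.3], 0.82)], []] [[243.0, 256.6], [129.3, 211.4]]
zero_port [[([275.7, 310.8], 0.94)], []] [[276.0, 311.5], [180.8, 213.2]]
```

View pics/c1.png

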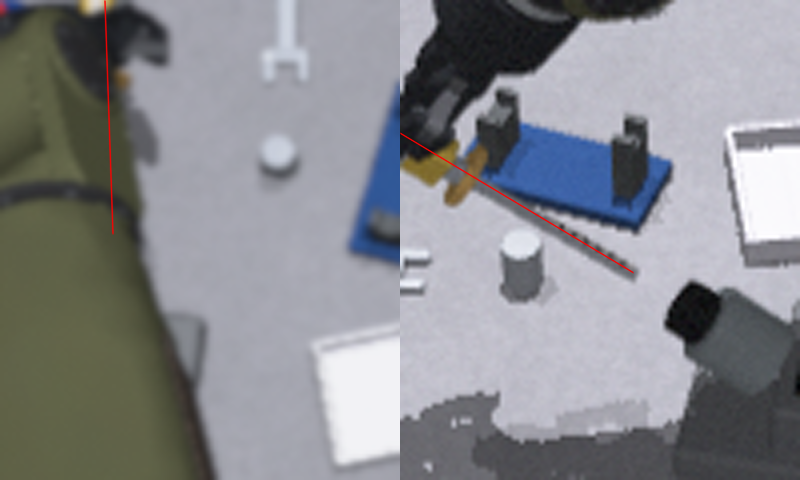

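Run:
```python
from h import *
from scipy.optimize import least_squares
s=cam("side")
poses=[(np.array([.6113,.0479,.1918]),R.from_rotvec([-3.1272,.2997,-.0016])),None]
st=robot.state();poses[1]=(st["tool_pos"],R.from_rotvec(st["tool_rot"]))
u=lambda x,y,c,a:np.array([(x+.5)/4-.5+c,(y+.5)/4-.5+a])
obs=[(u(587,236,140,130),u(755,274,140,130)),(u(469,178,140,200),u(635,274,140,200))]
def f(v):
    r=[]
    for (x,T),o in zip(poses,obs):
        m=T.as_matrix();X=(T*F*R.from_euler('yz',[v[2],v[3]],degrees=True)).as_matrix()[:,0];g=x-v[0]*m[:,2]+v[1]*m[:,0]
        r+=list(proj(s,g-.05*X)-o[0])+list(proj(s,g-.17*X)-o[1])
    return np.r_[r,(v[0]-.0163)/.003,v[1]/.003,v[3]/2,v[2]/3]
q=least_squares(f,[.0163,0,0,0],x_scale=[.01,.01,1,1]);print(q.x,q.fun.round(2))
```

```text
[ 1.61422734e-02 -5.32877948e-04  8.24204071e-01 -1.18183268e-01] [ 0.07  0.56 -0.3   0.78  0.21 -0.85  0.34 -0.51 -0.05 -0.18 -0.06  0.27]
```

```bash
sed -i 's/tilt=0\./tilt=1.2/' h.py
python3 - <<'E'
from h import *
print(goto(PORT+.01*axis(PY),PY,35), 100*axis(PY))
s=cam("side")
m=eyes.landmark_of("zero_port",s);print(m[:2])
E
```

```text
(array([-2.44, -0.09, -1.82]), array([ 0.01, -1.07,  0.02])) [81.85482608  3.14454523 57.35764364]
[{'location': [276.5, 308.9], 'score': 0.55}]
```

Emit:
{"op": "arm_command", "data": {
  "rows": [-1, 0, -0.6, 0, -1.1, 0, -2, -0.1, -1.4, 0, -1.1, 0, -2.4, -0.1, -1.8, 0, -1.1, 0, -2.4, -0.1, -1.8, 0, -1.1, 0, -2.4, -0.1, -1.8, 0, -1.1, 0]
}}

```text
time_s: 8.0
tool_pos: [0.6106, 0.266, 0.1957]
tool_rot: [-2.974, -0.057, -0.973]
wrist_force: [-0.0, -0.6, -2.0]
gripper_width: 0.244
grasp_force: 68.9
```

Run:
```python
from h import *
s=cam("side");t=cam("top");g,Q,tip,st=rod_now();X=Q.as_matrix()[:,0]
print(tip,st["wrist_force"].round(1),st["moment"].round(2),goto(PORT+.01*axis(PY),PY,35))
ax=axis(PY);u=np.cross(ax,[0,0,1.]);u/=np.linalg.norm(u);w=np.cross(ax,u)
W=[([g+.036*X,tip],(0,0,255)),([PORT+.018*(np.cos(a)*u+np.sin(a)*w) for a in np.linspace(0,6.3,30)],(0,255,255))]
draw(W,"pics/c2.png",[(s,(235,315,260,340,7))])
```

```text
[0.46226261 0.26036359 0.11140266] [-0.3 -0.9 -1.8] [-0.04  0.51 -0.01] (array([-0.1 ,  0.01, -0.09]), array([-0.02,  0.07,  0.03]))
```

View pics/c2.png

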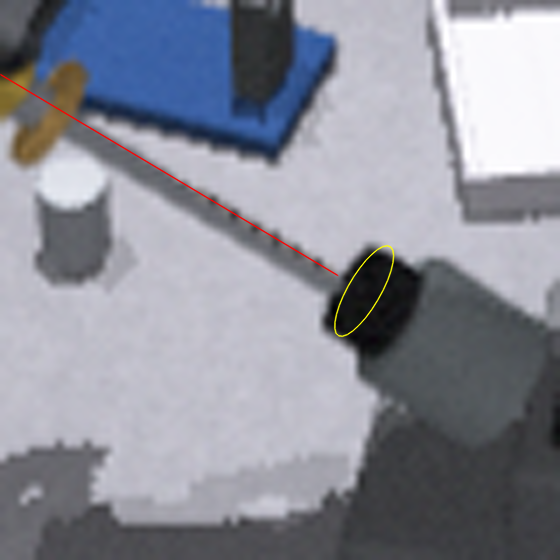

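Emit:
{"op": "arm_command", "data": {
  "rows": [-0.5, 0, -0.2, 0, 0, 0, -0.9, -0.05, -0.45, 0, 0, 0, -1.3, -0.05, -0.7, 0, 0, 0, -1.3, -0.05, -0.7, 0, 0, 0, -1.3, -0.05, -0.7, 0, 0, 0]
}}

```text
time_s: 8.52
tool_pos: [0.5974, 0.2655, 0.1886]
tool_rot: [-2.974, -0.057, -0.974]
wrist_force: [2.2, 0.5, -0.2]
gripper_width: 0.249
grasp_force: 68.9
```

Emit:
{"op": "arm_command", "data": {
  "rows": [-0.16, 0, -0.11, 0, 0, 0, -0.16, 0, -0.11, 0, 0, 0, -0.16, 0, -0.11, 0, 0, 0]
}}

```text
time_s: 8.77
tool_pos: [0.5959, 0.2654, 0.1875]
tool_rot: [-2.974, -0.056, -0.974]
wrist_force: [3.5, -0.5, -0.4]
gripper_width: 0.242
grasp_force: 68.9
```

Emit:
{"op": "arm_command", "data": {
  "rows": [-0.16, 0, -0.11, 0, 0, 0, -0.16, 0, -0.11, 0, 0, 0, -0.16, 0, -0.11, 0, 0, 0]
}}

```text
time_s: 9.02
tool_pos: [0.5952, 0.2656, 0.1876]
tool_rot: [-2.972, -0.057, -0.978]
wrist_force: [8.4, -1.0, 3.8]
gripper_width: 0.248
grasp_force: 69.0
```

Emit:
{"op": "arm_command", "data": {
  "rows": [-0.08, 0, -0.06, 0, 0, 0, -0.08, 0, -0.06, 0, 0, 0, -0.08, 0, -0.06, 0, 0, 0]
}}

```text
time_s: 9.27
tool_pos: [0.5949, 0.2657, 0.1878]
tool_rot: [-2.97, -0.057, -0.98]
wrist_force: [11.5, -1.0, 5.9]
gripper_width: 0.248
grasp_force: 69.1
```

Run:
```python
from h import *
s=cam("side");g,Q,tip,st=rod_now();X=Q.as_matrix()[:,0]
print(tip,st["tool_pos"],st["wrist_force"].round(1),st["moment"].round(2),(tip-PORT)@axis(PY),(tip-PORT).round(4))
for n in("rod_collar","zero_port","rod_tip","rod_grip"):
    for q in eyes.landmark_of(n,s)[:2]:
        rc=q["location"]; o,d=ray(s,rc)
        A=np.stack([X,-d],1); k=np.linalg.lstsq(A,o-g,rcond=None)[0][0]; print(n,np.round(rc,1),q["score"],"along rod from grip mm",k*1e3)
p=[proj(s,g-k*X)[::-1].round(1).tolist() for k in(.05,.17)];print(p,proj(s,PORT)[::-1])
cv2.imwrite("pics/c3.png",big(s,235,315,260,340,7))
```

```text
[0.44657731 0.26011327 0.1026113 ] [0.59488159 0.26573143 0.18779363] [11.6 -0.8  6.9] [-0.18 -1.82  0.02] -0.0066238225527612575 [-0.0064  0.0001 -0.0024]
rod_collar [258.2 277.2] 0.62 along rod from grip mm -64.3906131809674
zero_port [276.3 307.5] 0.87 along rod from grip mm -154.22562925180785
zero_port [241.5 270.1] 0.38 along rod from grip mm -27.798982419169473
rod_tip [278.7 313. ] 0.59 along rod from grip mm -169.74094120543248
rod_grip [244.  259.1] 0.89 along rod from grip mm -8.02993463668127
rod_grip [185.7 256.1] 0.19 along rod from grip mm 73.66165280415979
[[252.9, 273.7], [277.1, 314.1]] [276.0468131  311.50380541]
```

View pics/c3.png

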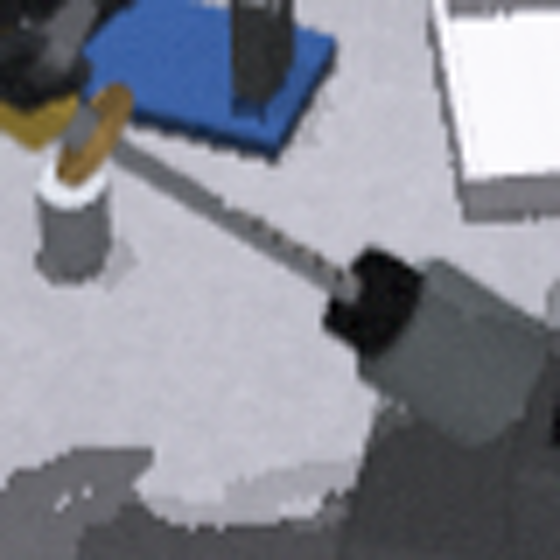

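Emit:
{"op": "arm_command", "data": {
  "rows": [0.8, 0.03, 0.6, 0, 0, 0, 2.5, 0.1, 1.75, 0, 0, 0, 4.5, 0.17, 3.15, 0, 0, 0, 6.5, 0.25, 4.6, 0, 0, 0, 6.5, 0, 7, 0, 0, 0, 6.5, -2, 10, 0, 0, 0, 6, -6, 12, 0, 0, 0, 6, -10, 12, 0, 0, 0, 6, -14, 12, 0, 0, 0, 6, -18, 12, 0, 0, 0]
}}

```text
time_s: 10.35
tool_pos: [0.6526, 0.0838, 0.3054]
tool_rot: [-2.974, -0.057, -0.972]
wrist_force: [-0.3, -0.1, -0.9]
gripper_width: 0.247
grasp_force: 69.0
```

Run:
```python
from h import *
g,Q,tip,st=rod_now()
print(g,tip,st["qpos"].round(2),st["wrist_force"].round(1)); print(goto(TUBE+.05*axis(TY),TY,35))
```

```text
[0.6429732  0.08346332 0.31851525] [0.50382641 0.07811773 0.2209981 ] [ 0.08  0.2   1.58 -0.04  0.73  1.63] [-0.3 -0.1 -0.9]
(array([ -0.48, -30.59,  -4.23]), array([0. , 0. , 8.1]))
```

Emit:
{"op": "arm_command", "data": {
  "rows": [0, -4, 0, 0, 0, 1, 0.5, -8, 0, 0, 0, 2, 1, -12, 0, 0, 0, 4, 1, -16, 0, 0, 0, 6, 1, -20, 0, 0, 0, 8.1, 1, -24, 0, 0, 0, 8.1, 1, -28, 0, 0, 0, 8.1, 1, -30.6, -1, 0, 0, 8.1, 0, -30.6, -3, 0, 0, 8.1, 0, -30.6, -3, 0, 0, 8.1]
}}

```text
time_s: 11.18
tool_pos: [0.6512, -0.2216, 0.2704]
tool_rot: [-2.923, -0.258, -0.946]
wrist_force: [-0.4, 0.7, -3.3]
gripper_width: 0.244
grasp_force: 69.0
```

Emit:
{"op": "arm_command", "data": {
  "rows": [0, 0, 0, 0, 0, 0, 0, 0, 0, 0, 0, 0, 0, 0, 0, 0, 0, 0]
}}

```text
time_s: 11.43
tool_pos: [0.654, -0.2197, 0.277]
tool_rot: [-2.922, -0.265, -0.958]
wrist_force: [-0.7, -0.1, -1.4]
gripper_width: 0.247
grasp_force: 69.0
```

Run:
```python
from h import *
s=cam("side");t=cam("top");g,Q,tip,st=rod_now();X=Q.as_matrix()[:,0]
print(g,tip,X,st["qpos"].round(2),st["wrist_force"].round(1),st["moment"].round(2)); print(goto(TUBE+.05*axis(TY),TY,35),goto(TUBE+.01*axis(TY),TY,35))
for n in("rod_tip","rod_collar","guide_tube"):
    a=[[(np.round(q["location"],1).tolist(),round(q["score"],2)) for q in eyes.landmark_of(n,p)[:3]] for p in(s,t)]; print(n,a,[proj(p,{"rod_tip":tip,"rod_collar":g-.05*X,"guide_tube":TUBE}[n])[::-1].round(1).tolist() for p in(s,t)])
```

```text
[ 0.64434149 -0.22151595  0.28975169] [ 0.50751258 -0.24659401  0.19203302] [0.804876   0.147518   0.57481569] [-0.51  0.34  1.47  0.51  0.88  0.64] [ 0.  -0.3 -1.6] [-0.07  0.46 -0.02]
(array([-0.61, -0.23, -1.36]), array([ 0.04,  0.1 , -0.05])) (array([-3.83, -0.81, -3.65]), array([ 0.04,  0.1 , -0.05]))
rod_tip [[([137.1, 325.1], 0.56)], []] [[138.1, 326.3], [173.6, 385.5]]
rod_collar [[([120.4, 297.4], 0.73)], []] [[118.8, 294.5], [133.2, 385.1]]
guide_tube [[([152.5, 335.8], 0.79)], [([104.0, 254.4], 0.69)]] [[149.2, 341.0], [192.7, 385.6]]
```

Run:
```python
from h import *
import pickle
s,t=pickle.load(open("st.pkl","rb"))
np.set_printoptions(linewidth=200)
h=cv2.cvtColor(t["image"],cv2.COLOR_RGB2HSV)
g=cv2.cvtColor(t["image"],cv2.COLOR_RGB2GRAY)
print("top sat");
for r in range(188,220): print(r,h[r,376:398,1], g[r,378:397] if r<208 else "")
g=cv2.cvtColor(s["image"],cv2.COLOR_RGB2HSV)
print("side sat")
for r in range(144,168): print(r,g[r,332:368,1]); 
g=cv2.cvtColor(s["image"],cv2.COLOR_RGB2GRAY)
print("side gray")
for r in range(144,162): print(r,g[r,334:358]);
```

```text
top sat
188 [15 15 14 14 15 17 15 17 17 17 17 15 17 17 15 15 15 15 15 15 15 17] [172 172 173 174 175 174 175 174 174 173 173 172 173 174 175 174 174 172 172]
189 [17 15 16 15 15 15 15 15 17 15 15 15 17 17 17 15 17 15 15 15 15 15] [171 171 174 174 174 173 172 173 172 172 172 172 173 174 174 174 173 173 172]
190 [14 16 16 17 15 17 15 17 16 17 17 17 17 17 17 17 17 17 15 15 15 14] [171 171 173 173 171 170 171 172 173 171 169 168 169 172 172 173 173 173 172]
191 [14 15 17 16 17 17 18 18 18 19 20 18 19 18 18 17 16 15 15 15 16 16] [170 170 171 172 174 178 184 188 183 175 166 163 164 167 170 172 173 173 171]
192 [15 17 16 17 17 20 20 20 19 17 21 21 20 22 19 17 16 15 15 15 16 14] [170 168 167 171 182 196 209 213 203 184 167 156 153 157 166 172 173 172 171]
193 [15 15 16 16 18 20 21 21 18 15 20 22 22 21 21 18 18 16 15 14 16 14] [170 166 161 164 181 197 211 218 209 187 164 147 137 144 162 170 171 170 170]
194 [17 17 16 16 19 21 23 22 23 19 22 23 23 23 20 19 16 16 16 16 16 16] [170 164 154 152 166 184 201 213 206 180 155 138 131 142 162 169 170 169 168]
195 [17 17 16 18 18 19 22 22 23 22 23 23 2
[... 7572 characters left out ...]
181 182 180 177 161 157 159 124 108  93  89  93  98 107 113 125 141 157 168 177 138 104]
156 [179 179 181 180 183 180 179 177 179 177 157 130 109  93  92  94 101 109 119 135 150 162 176 169]
157 [178 177 178 181 182 182 182 181 178 175 178 179 158 127  99  90  92  99 104 113 127 142 153 167]
158 [179 178 181 181 181 184 183 180 179 178 179 178 180 178 140  87  88  90  93  96 105 116 133 143]
159 [181 179 179 180 178 181 181 182 180 179 176 179 181 179 170  84  84  90  88  92  94 104 109 125]
160 [182 185 181 180 179 179 182 180 179 178 178 179 182 180 172  77  84  92  75  83  89  94  97 105]
161 [182 181 179 180 180 182 185 181 179 175 177 178 179 180 175  48  59  47  56  60  80  83  89  92]
```

```bash
sed -i 's/TUBE=np.array(\[.461,-.256,.15\]);TY=10.3/TUBE=np.array([.4597,-.2557,.15]);TY=10.2/' h.py
python3 - <<'E'
from h import *
print(goto(TUBE+.01*axis(TY),TY,35),axis(TY))
E
```

```text
(array([-3.91, -0.74, -3.55]), array([ 0.01,  0.03, -0.08])) [0.80620584 0.14505933 0.57357644]
```

Emit:
{"op": "arm_command", "data": {
  "rows": [0.4, 0, -0.5, 0, 0, 0, -0.4, -0.15, -1.1, 0, 0, 0, -2, -0.4, -2.2, 0, 0, 0, -3.2, -0.6, -3.1, 0, 0, 0, -3.9, -0.75, -3.55, 0, 0, 0, -3.9, -0.75, -3.55, 0, 0, 0, -3.9, -0.75, -3.55, 0, 0, 0, -3.9, -0.75, -3.55, 0, 0, 0]
}}

```text
time_s: 12.5
tool_pos: [0.615, -0.2282, 0.2407]
tool_rot: [-2.922, -0.263, -0.957]
wrist_force: [1.1, 0.1, -2.2]
gripper_width: 0.24
grasp_force: 69.0
```

Run:
```python
from h import *
s=cam("side");g,Q,tip,st=rod_now();X=Q.as_matrix()[:,0]
print(tip,X,st["wrist_force"].round(1),st["moment"].round(2),goto(TUBE+.01*axis(TY),TY,35),goto(TUBE-.01*axis(TY),TY,35))
print([proj(s,g-k*X)[::-1].round(1).tolist() for k in(.05,.08,.11,.14,.17)])
for n in("rod_tip","rod_collar","guide_tube"): print(n,[(np.round(q["location"],1).tolist(),round(q["score"],2)) for q in eyes.landmark_of(n,s)[:2]])
np.set_printoptions(linewidth=220)
im=cv2.cvtColor(s["image"],cv2.COLOR_RGB2GRAY)
for r in range(124,158): print(r,im[r,304:348])
```

```text
[ 0.46864251 -0.25474853  0.15612614] [0.80518597 0.14663384 0.57460776] [-0.3 -0.3 -2.3] [-0.06  0.45  0.01] (array([-0.07,  0.02, -0.06]), array([ 0.03,  0.08, -0.09])) (array([-1.68, -0.27, -1.2 ]), array([ 0.03,  0.08, -0.09]))
[[128.8, 307.6], [133.6, 315.5], [138.3, 323.3], [143.0, 331.0], [147.6, 338.6]]
rod_tip [([146.0, 338.0], 0.79), ([186.4, 367.2], 0.33)]
rod_collar [([130.6, 308.7], 0.62), ([147.7, 336.7], 0.33)]
guide_tube [([151.6, 335.1], 0.47), ([144.1, 342.7], 0.22)]
124 [102  93  37  42  54  67  63  48  42  44  40  40  40  43  42  45  45  44  46  47  42  43  44  50  48  50  33  65 165 165 191 189 182 137  57  59  60  63  62  62  65  65  63  64]
125 [116 104  42  59  84  88  91  71  42  44  42  44  41  41  39  44  40  41  42  42  40  40  40  45  40  42  37  72 165 165 181 183 168  99  60  60  62  61  65  66  65  64  63  62]
126 [115 124  65  82  85  88  98  90  40  44  40  39  41  42  41  37  41  45  41  43  41  44  38  37  36  38  39  85 163 164 166 162 140 115  61  58  59  66  58  67  67  63  62  63]
127 [109 122  94  88  88  87  97  79  51  51  44  43  44  45  44
[... 4877 characters left out ...]
3  83  81  77  74  92 183 188 185 186 189 188 188 190 191 190 190 189 190 188 190 191 190 190 188 190 189 190 186 153 129 116 117 113 101  97  99 100 109]
155 [ 87  84  85  85  87  84  84  81  78  76  89 164 183 179 183 188 185 190 191 188 191 187 188 191 190 191 188 189 188 190 192 189 192 190 187 184 170 168 167 135 112 100  95  97]
156 [ 86  87  85  85  85  84  80  81  77  76  92 161 162 159 180 183 187 187 191 189 187 190 185 189 187 189 191 191 189 189 191 189 189 193 191 189 193 187 190 186 165 138 113 103]
157 [ 87  86  87  87  84  81  82  78  77  77 101 160 157 160 159 181 189 187 189 187 191 189 189 189 191 189 190 191 191 189 187 188 192 190 189 190 190 192 192 189 187 188 168 136]
```

Emit:
{"op": "arm_command", "data": {
  "rows": [-0.2, -0.24, 0.33, 0, 0, 0, -0.2, -0.24, 0.33, 0, 0, 0, -0.8, -0.35, -0.1, 0, 0, 0, -1.4, -0.45, -0.52, 0, 0, 0, -1.8, -0.53, -0.8, 0, 0, 0, -1.8, -0.53, -0.8, 0, 0, 0, -1.8, -0.53, -0.8, 0, 0, 0]
}}

```text
time_s: 13.28
tool_pos: [0.596, -0.2336, 0.2318]
tool_rot: [-2.923, -0.262, -0.956]
wrist_force: [0.1, 0.3, -1.5]
gripper_width: 0.247
grasp_force: 69.0
```

Emit:
{"op": "arm_command", "data": {
  "rows": [-0.4, -0.07, -0.29, 0, 0, 0, -0.8, -0.15, -0.57, 0, 0, 0, -0.8, -0.15, -0.57, 0, 0, 0, -0.8, -0.15, -0.57, 0, 0, 0]
}}

```text
time_s: 13.62
tool_pos: [0.5882, -0.235, 0.2261]
tool_rot: [-2.923, -0.262, -0.956]
wrist_force: [-0.4, -0.2, -1.8]
gripper_width: 0.245
grasp_force: 69.0
```

Emit:
{"op": "arm_command", "data": {
  "rows": [-0.4, -0.07, -0.29, 0, 0, 0, -0.8, -0.15, -0.57, 0, 0, 0, -1.2, -0.22, -0.86, 0, 0, 0, -1.6, -0.29, -1.15, 0, 0, 0, -1.6, -0.29, -1.15, 0, 0, 0]
}}

```text
time_s: 14.03
tool_pos: [0.5715, -0.2379, 0.2139]
tool_rot: [-2.922, -0.262, -0.954]
wrist_force: [-0.1, -0.3, -1.3]
gripper_width: 0.243
grasp_force: 69.0
```

Emit:
{"op": "arm_command", "data": {
  "rows": [-0.4, -0.07, -0.29, 0, 0, 0, -0.8, -0.15, -0.57, 0, 0, 0, -1.2, -0.22, -0.86, 0, 0, 0, -1.6, -0.29, -1.15, 0, 0, 0, -1.6, -0.29, -1.15, 0, 0, 0]
}}

```text
time_s: 14.45
tool_pos: [0.5555, -0.2408, 0.2025]
tool_rot: [-2.922, -0.262, -0.955]
wrist_force: [-0.7, 0.5, -2.0]
gripper_width: 0.243
grasp_force: 69.0
```

Emit:
{"op": "arm_command", "data": {
  "rows": [-0.4, -0.07, -0.29, 0, 0, 0, -0.8, -0.15, -0.57, 0, 0, 0, -1.2, -0.22, -0.86, 0, 0, 0, -1.6, -0.29, -1.15, 0, 0, 0, -1.6, -0.29, -1.15, 0, 0, 0]
}}

```text
time_s: 14.87
tool_pos: [0.5395, -0.2437, 0.191]
tool_rot: [-2.922, -0.262, -0.955]
wrist_force: [0.1, -0.4, -2.6]
gripper_width: 0.245
grasp_force: 69.0
```

Run:
```python
from h import *
s=cam("side");g,Q,tip,st=rod_now();X=Q.as_matrix()[:,0]
d=tip-TUBE;a=axis(TY);print("depth",d@a,"lat",d-(d@a)*a,X,st["wrist_force"].round(1),st["moment"].round(2))
for n in("rod_collar","guide_tube","rod_tip"): print(n,[(np.round(q["location"],1).tolist(),round(q["score"],2)) for q in eyes.landmark_of(n,s)[:2]])
np.set_printoptions(linewidth=220)
im=cv2.cvtColor(s["image"],cv2.COLOR_RGB2GRAY)
for r in range(136,158): print(r,im[r,318:354])
```

```text
depth -0.08013470857813217 lat [-0.00164997 -0.00286974  0.00304492] [0.80605924 0.14570258 0.57361944] [ 1.   0.3 -1.8] [-0.01  0.46 -0.02]
rod_collar [([144.7, 331.6], 0.46)]
guide_tube [([150.0, 338.0], 0.71), ([307.4, 328.7], 0.55)]
rod_tip []
136 [ 51  36  26  21  32  29  63 144  80  35  33  62 124 190 196 195 196 193 184 120  58  56  60  65  62  61  63  59  62  65  63  58  59  58  73 160]
137 [ 35  27  24  27  29  46  99 171 134  81  78  95 141 190 192 181 179 187 186 119  57  57  60  60  61  64  61  63  65  60  61  60  57  60  74 170]
138 [ 25  28  26  23  47  81 103 107 143 116 115 102 124 183 168 132 111 153 182 117  58  59  62  58  59  63  58  64  61  60  61  62  58  58  87 196]
139 [ 19  30  24  42  82 103 105 103 104 107 114 114 116 140  90  87  87 100 162 130  55  57  61  60  64  59  64  66  61  61  62  59  62  62 101 187]
140 [ 17  24  38  78 102 105 100 104 101 104 103 110 103  89  86  84  93 101 149 138  54  59  58  61  61  61  60  65  61  63  64  60  60  58  99 163]
141 [ 36  45  87 105 100 102 101 105 105 103 105 105  93  97  91  86  97  99 105  95  54  55  60  60  
[... 1747 characters left out ...]
189 189 189 189 187 188 191 194 186 124 118  95  89  94  96  98 101 100 103 102 109 158 166 163 152]
154 [186 187 188 187 187 189 189 187 185 188 186 189 186 190 188 188 190 189 190 187 153 124 115 114 114  97  91  96 101 102 103 106 138 152 163 169]
155 [184 186 185 190 190 190 191 188 188 187 189 189 188 187 189 188 188 188 192 188 191 186 167 169 167 133 114  98  92 100  97  99 121 134 142 154]
156 [180 187 188 188 188 187 189 187 187 189 188 188 187 188 189 188 186 192 187 189 190 188 190 188 187 190 164 135 113  98  94 100 110 116 124 135]
157 [158 182 187 187 188 188 189 189 188 187 186 190 186 190 190 189 188 189 189 189 190 188 190 190 189 187 187 185 169 137 108  96  99 103 109 118]
```

Emit:
{"op": "arm_command", "data": {
  "rows": [-0.4, -0.07, -0.29, 0, 0, 0, -0.8, -0.15, -0.57, 0, 0, 0, -1.2, -0.22, -0.86, 0, 0, 0, -1.6, -0.29, -1.15, 0, 0, 0, -2, -0.36, -1.43, 0, 0, 0, -2, -0.36, -1.43, 0, 0, 0]
}}

```text
time_s: 15.57
tool_pos: [0.5195, -0.2473, 0.1767]
tool_rot: [-2.922, -0.262, -0.955]
wrist_force: [0.4, 0.0, -1.2]
gripper_width: 0.246
grasp_force: 69.0
```

Emit:
{"op": "arm_command", "data": {
  "rows": [-0.16, -0.03, -0.11, 0, 0, 0, -0.32, -0.06, -0.23, 0, 0, 0, -0.48, -0.09, -0.34, 0, 0, 0, -0.48, -0.09, -0.34, 0, 0, 0]
}}

```text
time_s: 15.9
tool_pos: [0.5153, -0.2482, 0.1739]
tool_rot: [-2.922, -0.263, -0.956]
wrist_force: [0.3, -1.0, -2.7]
gripper_width: 0.245
grasp_force: 69.0
```

Emit:
{"op": "arm_command", "data": {
  "rows": [-0.08, -0.015, -0.06, 0, 0, 0, -0.16, -0.03, -0.11, 0, 0, 0, -0.24, -0.04, -0.17, 0, 0, 0, -0.24, -0.04, -0.17, 0, 0, 0]
}}

```text
time_s: 16.23
tool_pos: [0.513, -0.2485, 0.1723]
tool_rot: [-2.922, -0.263, -0.956]
wrist_force: [-0.2, 0.6, -1.6]
gripper_width: 0.244
grasp_force: 69.0
```

Model depth is about 113 mm, still free; continuing in small steps.

Emit:
{"op": "arm_command", "data": {
  "rows": [-0.08, -0.015, -0.06, 0, 0, 0, -0.16, -0.03, -0.11, 0, 0, 0, -0.16, -0.03, -0.11, 0, 0, 0]
}}

```text
time_s: 16.48
tool_pos: [0.5114, -0.2488, 0.1712]
tool_rot: [-2.922, -0.263, -0.956]
wrist_force: [-0.4, 0.2, -1.9]
gripper_width: 0.245
grasp_force: 69.0
```

Emit:
{"op": "arm_command", "data": {
  "rows": [-0.08, -0.015, -0.06, 0, 0, 0, -0.16, -0.03, -0.11, 0, 0, 0, -0.16, -0.03, -0.11, 0, 0, 0]
}}

```text
time_s: 16.73
tool_pos: [0.5106, -0.2491, 0.171]
tool_rot: [-2.922, -0.263, -0.959]
wrist_force: [7.7, 1.5, 0.5]
gripper_width: 0.246
grasp_force: 68.5
```

Emit:
{"op": "arm_command", "data": {
  "rows": [-0.08, -0.015, -0.06, 0, 0, 0, -0.12, -0.02, -0.09, 0, 0, 0, -0.12, -0.02, -0.09, 0, 0, 0]
}}

```text
time_s: 16.98
tool_pos: [0.5104, -0.2493, 0.1711]
tool_rot: [-2.921, -0.263, -0.962]
wrist_force: [16.5, 4.2, 2.1]
gripper_width: 0.246
grasp_force: 68.3
```

Emit:
{"op": "arm_command", "data": {
  "rows": [0.24, 0.04, 0.2, 0, 0, 0, 0.8, 0.15, 0.6, 0, 0, 0, 2, 0.36, 1.45, 0, 0, 0, 4, 0.72, 2.87, 0, 0, 0, 6, 1.08, 4.3, 0, 0, 0, 8, 1.44, 5.72, 0, 0, 0, 10, 1.8, 7.14, 0, 0, 0, 12.1, 2.18, 8.63, 0, 0, 0, 13.4, 2.4, 9.5, 0, 0, 0, 13.4, 2.4, 9.5, 0, 0, 0]
}}

```text
time_s: 17.82
tool_pos: [0.6449, -0.2247, 0.2664]
tool_rot: [-2.922, -0.265, -0.96]
wrist_force: [-0.4, 0.3, -1.9]
gripper_width: 0.245
grasp_force: 69.4
```

Run:
```python
from h import *
g,Q,tip,st=rod_now();d=tip-TUBE
print(tip,d@axis(TY),st["wrist_force"].round(1),st["moment"].round(2),goto(TRAY+[0,0,.08],-10.9,0),goto(TRAY,-10.9,0))
```

```text
[ 0.4986923  -0.25152097  0.18163225] 0.050185538020986145 [-0.4  0.3 -1.9] [-0.03  0.42 -0.02] (array([-6.96, 23.15, -8.27]), array([  0.28,  35.35, -20.6 ])) (array([ -6.96,  23.15, -16.27]), array([  0.28,  35.35, -20.6 ]))
```

Emit:
{"op": "arm_command", "data": {
  "rows": [0, 3.5, 0, 0, 6, -3.4, 0, 7.5, 0, 0, 12, -6.8, -1, 11.5, 0, 0, 18, -10.2, -2, 15.5, -1, 0, 24, -13.6, -4, 19, -3, 0, 30, -17, -7, 23, -5, 0.28, 35.35, -20.6, -7, 23.1, -8.2, 0.28, 35.35, -20.6, -7, 23.1, -8.2, 0.28, 35.35, -20.6, -7, 23.1, -8.2, 0.28, 35.35, -20.6, -7, 23.1, -8.2, 0.28, 35.35, -20.6]
}}

```text
time_s: 18.65
tool_pos: [0.5725, 0.0056, 0.1821]
tool_rot: [3.126, -0.3, 0.028]
wrist_force: [0.6, -0.3, -1.3]
gripper_width: 0.245
grasp_force: 69.3
```

Emit:
{"op": "arm_command", "data": {
  "rows": [0, 0, 0, 0, 0, 0, 0, 0, 0, 0, 0, 0, 0, 0, 0, 0, 0, 0]
}}

```text
time_s: 18.9
tool_pos: [0.5732, 0.0047, 0.1833]
tool_rot: [3.126, -0.303, 0.032]
wrist_force: [-0.5, -0.0, -1.9]
gripper_width: 0.249
grasp_force: 69.3
```

Run:
```python
from h import *
s=cam("side");g,Q,tip,st=rod_now();X=Q.as_matrix()[:,0]
print(tip,X,st["wrist_force"].round(1),st["moment"].round(2),goto(TRAY,-10.9,0))
print([proj(s,g-k*X)[::-1].round(1).tolist() for k in(.05,.08,.11,.14,.17)])
for n in("rod_tip","rod_collar","tray_middle"): print(n,[(np.round(q["location"],1).tolist(),round(q["score"],2)) for q in eyes.landmark_of(n,s)[:2]])
print(proj(s,[.408,.039,.004])[::-1])
r0,c0=[int(v) for v in proj(s,tip)[::-1]]
np.set_printoptions(linewidth=250)
im=cv2.cvtColor(s["image"],cv2.COLOR_RGB2GRAY)
print(r0,c0)
for r in range(r0-18,r0+7): print(r,im[r,c0-34:c0+6])
```

```text
[0.40596804 0.03757922 0.19954927] [ 9.81402021e-01 -1.91962361e-01 -7.24631532e-04] [ 0.1  0.7 -1.4] [-0.02 -0.07 -0.02] (array([ 0.21,  0.19, -7.94]), array([-0.07, -0.03,  0.17]))
[[184.1, 303.7], [186.5, 313.8], [188.9, 324.0], [191.4, 334.3], [193.9, 344.8]]
rod_tip [([192.8, 343.8], 0.66)]
rod_collar [([184.9, 305.0], 0.9)]
tray_middle [([246.1, 341.1], 0.83), ([344.3, 410.6], 0.6)]
[246.99001455 342.17995138]
193 344
175 [192 192 191 190 194 193 192 190 195 192 192 193 193 197 194 190 195 192 189 192 192 191 194 191 189 191 191 192 192 190 189 186 129 107 115 113 111  82  65  53]
176 [191 195 193 195 191 191 191 193 194 192 191 193 193 192 193 192 192 193 191 192 192 190 190 189 188 188 189 192 190 187 189 188 184 107 114 117 111 101  62  53]
177 [193 194 195 195 192 193 191 190 193 191 190 196 191 191 192 194 196 196 198 196 195 193 193 191 191 191 191 190 189 190 189 191 188 108 116 114 113  81  61  51]
178 [192 191 191 195 191 192 193 193 193 192 193 193 196 195 192 196 196 196 199 197 197 199 191 191 192 193 189 190 191 196 196 194 187 103 113 115 116 100  59  59]
179 [194
[... 2777 characters left out ...]
123 120 105 105 109 171 220 150  63]
196 [191 194 192 191 191 191 190 192 196 198 197 197 196 199 200 199 196 199 194 192 195 193 193 193 194 194 195 190 162 174 144 144 113 102 103 112 181 210 194  67]
197 [191 194 189 195 192 188 192 194 195 196 195 192 190 195 196 194 193 193 194 192 195 191 190 192 191 194 195 190 194 197 196 193 157  87 100  92 123 146  86  64]
198 [197 198 194 192 196 195 193 192 197 194 195 194 194 193 193 194 193 193 194 194 192 192 194 195 195 191 191 192 193 198 195 193 187 113 106  81  88  91  70  62]
199 [195 194 193 191 190 194 193 192 193 193 193 193 192 193 188 190 191 193 189 193 192 193 197 199 196 194 195 194 192 195 195 194 190 140  83  84  83  72  64  63]
```

```bash
cat > edge.py <<'E'
from h import *
s=cam("side");g,Q,tip,st=rod_now();X=Q.as_matrix()[:,0]
im=cv2.cvtColor(s["image"],cv2.COLOR_RGB2GRAY).astype(float)
q=np.array([proj(s,g-k*X) for k in(.058,.155)])
C=np.arange(int(q[0,0])+1,int(q[1,0]));E=[];U=[]
for c in C:
    r=int(round(np.interp(c,q[:,0],q[:,1])))
    k=min(range(r-3,r+5),key=lambda i:im[i,c])
    def cross(d):
        i=k
        while im[i+d,c]<150 and abs(i-k)<8: i+=d
        return i+d*(150-im[i,c])/(im[i+d,c]-im[i,c])
    E.append(cross(1));U.append(cross(-1))
E=np.array(E);U=np.array(U)
p=np.polyfit(C,E,1);bad=np.abs(E-np.polyval(p,C))<.7;p=np.polyfit(C[bad],E[bad],1)
print("lower",p[0],"rms",np.std(E[bad]-np.polyval(p,C[bad])),"upper(clean)",np.polyfit(C[:16],U[:16],1)[0],"lower same cols",np.polyfit(C[:16],E[:16],1)[0],"thick",np.median((E-U)[:16]))
y=np.degrees(np.arctan2(X[1],X[0]))
for e in(-2,-1,0,1,2):
    Xp=rodR(y,e).as_matrix()[:,0]; a=[proj(s,g-k*Xp) for k in(.058,.155)]; print("pitch(handle up)",e,(a[1][1]-a[0][1])/(a[1][0]-a[0][0]), "mid-row diff", np.mean((E+U)[:16]/2-np.interp(C[:16],[a[0][0],a[1][0]],[a[0][1],a[1][1]])))
E
python3 edge.py
```

```text
lower 0.24874378945404255 rms 0.15410230047500037 upper(clean) 0.35302453974162995 lower same cols 0.240954107579582 thick 3.2420823730093673
pitch(handle up) -2 0.2081910587710339 mid-row diff 1.9473493164079283
pitch(handle up) -1 0.2235446537247556 mid-row diff 1.5297037890553256
pitch(handle up) 0 0.2388634273160397 mid-row diff 1.1130054656846688
pitch(handle up) 1 0.2541568036300648 mid-row diff 0.6969979941495286
pitch(handle up) 2 0.2694341446094202 mid-row diff 0.28142671269382014
```

```bash
sed -i 's/tilt=1.2/tilt=0.6/' h.py
python3 - <<'E'
from h import *
import pickle
s,t=pickle.load(open("st.pkl","rb"))
print(atz(t,(207.2,284.7),.022),atz(t,(208.2,285.8),.004),atz(s,(245,340.5),.022),atz(s,(245.5,342),.004))
print(goto([.408,.038,.122],-10.9,0))
E
```

```text
[0.40832813 0.0427891  0.022     ] [0.40835103 0.04048625 0.004     ] [0.41157964 0.05039571 0.022     ] [0.40948168 0.03287504 0.004     ]
(array([ 0.23,  0.04, -7.68]), array([0.05, 0.49, 0.13]))
```

Emit:
{"op": "arm_command", "data": {
  "rows": [0.2, 0.2, -2, 0, 0.3, 0, 0.2, 0.2, -4, 0, 0.5, 0, 0.2, 0.2, -6, 0, 0.5, 0, 0.2, 0.2, -7.2, 0, 0.5, 0, 0.2, 0.2, -7.7, 0, 0.5, 0, 0.2, 0.2, -7.7, 0, 0.5, 0, 0.2, 0.2, -7.7, 0, 0.5, 0, 0.2, 0.2, -7.7, 0, 0.5, 0]
}}

```text
time_s: 19.82
tool_pos: [0.5753, 0.0076, 0.1065]
tool_rot: [3.125, -0.301, 0.019]
wrist_force: [0.9, 0.3, -2.2]
gripper_width: 0.245
grasp_force: 69.5
```

```bash
python3 - <<'E'
from h import *
s=cam("side");g,Q,tip,st=rod_now();X=Q.as_matrix()[:,0]
print(tip,X,st["time_s"],st["wrist_force"].round(1),st["dq"].round(3))
print(proj(s,tip)[::-1])
for n in("rod_tip","rod_collar","tray_middle"): print(n,[(np.round(q["location"],1).tolist(),round(q["score"],2)) for q in eyes.landmark_of(n,s)[:2]])
# bystanders unchanged?
import pickle; s0,_=pickle.load(open("st.pkl","rb"))
for n in("bearing","socket","oil_can","grease_tin","parts_cup"): print(n,[np.round(q["location"],0).tolist() for q in eyes.landmark_of(n,s)[:2]])
E
python3 edge.py | head -1
```

```text
[0.40820292 0.04016732 0.12250507] [ 0.98158538 -0.19101828  0.0014655 ] 19.8667 [ 0.3  0.2 -2.4] [ 0.001  0.001  0.004 -0.001 -0.002  0.001]
[216.28589985 343.07484607]
rod_tip [([215.9, 342.3], 0.63)]
rod_collar []
tray_middle [([246.5, 342.9], 0.93), ([345.1, 415.4], 0.68)]
bearing [[201.0, 296.0]]
socket [[210.0, 306.0], [270.0, 270.0]]
oil_can [[331.0, 221.0], [215.0, 344.0]]
grease_tin [[158.0, 306.0]]
parts_cup [[141.0, 346.0]]
lower 0.2502861242719054 rms 0.12748114560473994 upper(clean) 0.24300982351774392 lower same cols 0.25838915386839834 thick 3.1373042922864727
```

Tip is over the tray at 12 cm, the rod is level, and the bystanders haven't moved. Handing in.

```bash
python3 -c "
from h import *
print(job.job_done())"
```

```text
the job is handed in; nothing more can be done
None
```

I zeroed the rod on the red button, slid it down the guide tube to the collar stop, drew it out and handed in with it held level over the aluminium tray, tip about 12 cm up (about 20 s used). The button and collar stops were judged from force and position readings, and no verdict came back.

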